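Pin the card terminal's swivel stand with the quick-release pin

TASK

The card terminal on its swivel stand was left turned aside for a paper change. Swing it back against its stop so that it faces you and the hole in its tongue comes into the fork, then take the quick-release pin from its holder with both side buttons squeezed in, slide it down through fork and tongue until its shoulder sits on the fork, and let go so that its balls spring out and lock it. Feel your way: never push the terminal or press the pin hard (some 10 N is plenty, 40 N does damage), do not drop the pin, and leave the other things on the counter where they are.

Things in the scene. Friction and masses are not known exactly. Their poses are not given: they have to be found in the camera images.
- fork_axis (a point): Point at counter height on the stand's base, straight below the fork's holes, on their axis, 110 mm from the pivot axis. The fork's top face stands 59 to 79 mm above it: the head is clamped higher or lower from one start to the next and this height is not measured, so feel for it. Axes: z up, y from pivot to fork.
- stand: Swivel stand: base plate 120 x 210 x 6 mm screwed down, origin on the pivot axis at counter height, y to the fork, z up. On its column a head is clamped, with fork, swivel and terminal, up to 10 mm up or down from middle height. Fork: two level 6 mm steel plates, 50 x 50 mm, 11 mm apart, 23 mm over both, a 13.5 mm hole through each; the 8 mm tongue runs between them.
- swivel (a joint): Swivel angle about the upright pivot, rad, positive anticlockwise from above. 0: tongue hole in line with the fork's. Starts at 0.35 to 0.9, the terminal's front end swung to -y of stand. A springy stop ends it near -0.022, with the tongue hole 2.4 mm past the line, for the pin's taper to draw back. The pivot is stiff (0.3 Nm) and stays where left.
- pivot (a point): Point fixed to the stand on the pivot axis, 95 mm above the counter, with the stand's axes. Card terminal on it: black, 190 x 82 mm in plan, centred on this axis; at swivel 0 its front end points along -x of the stand, its flanks 41 mm either side. At 75 mm from the axis towards its front the flanks span 82 to 117 mm above the counter (head 10 mm up or down); rear top 160 mm. Push its -y flank there.
- pin_handle (a point): Centre of the pin's handle: black block 22 mm (x) by 30 mm (y) by 30 mm high, z up along the pin. In each y face a grey spring button, 14 mm wide, 20 mm high, stands 4 mm out (38 mm over both). Squeezing both in draws in the balls; some 30 N of grip does that and holds the pin (160 g). The shoulder's underside is 29 mm below this point.
- pin_seat (a point): Centre of the underside of the pin's shoulder (30 mm across), z up; rests on the fork's top face when fully home. Below it: round 12 mm steel shank, two locking balls on the x sides 28 mm down (18 mm across when out, too wide for the hole; when home they clear the lower plate by 2 mm), nose tapering from 12 mm at 33 mm down to 4 mm at 45 mm down. Any yaw fits the fork.
- button_a (a joint): Squeeze button on the pin's +y side, m: 0 out, 0.0035 fully in; spring 6 N rising to 9.5 N.
- button_b (a joint): Squeeze button on the pin's -y side, m: 0 out, 0.0035 fully in; spring 6 N rising to 9.5 N.
- ball_a (a joint): Locking ball on the pin's +x side, driven by button_a, m: 0 fully out (locked), 0.0032 drawn in flush with the shank.
- ball_b (a joint): Locking ball on the pin's -x side, driven by button_b, m: 0 fully out (locked), 0.0032 drawn in.
- holder: Fixed pin holder: upright aluminium tube, 39 mm across, 24 mm bore, rim 55 mm above the counter, on a 64 mm square foot; origin on its axis at counter height. The pin stands loosely in it, shoulder on the rim.
- stapler: Stapler, 136 mm long, a bystander.
- lighter: Pocket lighter, 79 mm long, a bystander.
- stamp: Wooden hand stamp, 73 mm tall, a bystander.
- calculator: Pocket calculator, 118 x 69 mm, a bystander.
- dispenser: Desk tape dispenser, 155 mm long, a bystander.

How it is judged (in metres and radians):
On the way, in this order (a step that is already met when the one before it is completed fails the run):
1. the terminal is swung home against its stop (value of joint swivel below 0.03 rad), for 0.2 s.
2. the pin, its balls drawn in, is down through the fork and the tongue (z of pin_seat in the frame of fork_axis below 0.0815 m and horizontal distance between pin_seat and fork_axis below 0.003 m and value of joint each of ball_a, ball_b above 0.0015 m), for 0.1 s.
At the end, for the whole second after the job is handed in: The pin stands upright down in fork and tongue (shoulder 56.5 to 81.5 mm above fork_axis, 3 mm sideways), both balls out to within 0.8 mm, possible there only below the lower plate; the swivel is within 0.025 rad of line and at rest (z of pin_seat in the frame of fork_axis between 0.0565 and 0.0815 m and horizontal distance between pin_seat and fork_axis below 0.003 m and angle between pin_seat's own z axis and vertical below 0.08 rad and value of joint each of ball_a, ball_b below 0.0008 m and value of joint swivel between -0.025 and 0.025 rad and velocity of joint swivel below 0.02 rad/s); the robot touches nothing.
It fails at once if the terminal, its stand or the pin holder is pushed with more than 40 N by the arm or fingers (contact force between any of the arm, the fingers and stand above 40 N or contact force between any of the arm, the fingers and holder above 40 N).
It fails at once if the pin is pressed against the stand with more than 40 N (contact force between pin and stand above 40 N).
It fails at once if the pin is dropped or tipped over (angle between pin_seat's own z axis and vertical above 0.6 rad or height (world z) of pin_seat below 0.035 m).
It fails at once if another thing on the counter is shoved aside (more than 20 mm) (distance of any of stapler, lighter, stamp, calculator, dispenser from where it was at the start of the episode above 0.02 m).
It also fails if it takes over 64 s, if anything falls off the work surface, if the arm or the gripper's body presses on something with over 40 N, if the wrist force passes 120 N, or if a joint passes its speed limit or range.

ROBOT

A 6-joint arm with a two-finger parallel gripper is mounted at the origin on a cart in front of the work surface, level with it; the furniture and walls round the work are solid. World frame = base frame: x ahead of the robot, y to its left, z up, the work surface at z = 0. Lengths are in mm, angles in rad, forces in N, time in s.
With the tool pointing down it reaches from about 350 to 775 mm from the base axis. Payload 7.3 kg.
Tool frame: the origin (TCP) lies on the centre line of the jaws, within the pads' length; the fingertips stand finger_overhang ahead of it and the grasp point (between the pads) lies 8 mm behind it (finger_overhang is the distance from the TCP to the fingertips, in mm); z points along the fingers, y is the line along which they close (so a half turn about z gives the same grasp; the last joint's range is limited). The gripper opens to 92 mm and grips with 3 to 60 N. Pads are 19 mm wide; open, the fingers measure 130 mm over their backs; the gripper's body (75 mm by 190 mm) begins 47 mm behind the grasp point.
Start: joints at [-1.473, 0.342, 1.524, -0, 1.275, -0.146], TCP at [126.752, -509.488, 237.741] pointing down, gripper open.
Joint ranges: [-2.53, 2.53], [-0.77, 2.02], [0.04, 2.7], [-1, 4.14], [0.28, 2.66], [-3.11, 3.11]. Speed limits (rad/s): [2.57, 2.57, 3.14, 3.14, 3.14, 3.14].

INTERFACE

Orientations are given as [roll, pitch, yaw] about the fixed x, y, z axes, in that order (R = Rz(yaw) Ry(pitch) Rx(roll)).
In Python, from plant import get_obs, capture, close_job, finger_overhang gives the robot as it stands.
- The arm moves only by the shell command python3 -m inch 'ROWS'. ROWS is JSON, one flat list of numbers, 7 for each row, row after row: the turn, a rotation vector about the tool's x, y, z scaled (see below), then the shift along the tool's x, y, z scaled (see below), then the closure, from -1 (fully open) to 1 (shut). In form: [ax, ay, az, tx, ty, tz, gripper, ax, ay, az, tx, ty, tz, gripper, ...]. A call has 1 to 10 rows; each row shifts and turns the commanded pose from where the row before left it, along the tool's axes as they then stand; what a row does not reach is not made up. The controller multiplies each number of a shift by 0.8 m and each number of a turn by 1.5 rad. A row lasts 1/12 s, in which the tool goes at most 41.7 mm and 7.16 degrees, less where a joint would pass 70% of its speed; a pose out of reach is approached as far as the arm can. A call with a number of a shift or a turn outside -1 to 1 is refused whole. A call with a gripper value outside its range is refused whole. The fingers move at their own pace and stop on an object; the grip force is fixed at half the most. Time passes only in rows, so rows that do not move let the fingers close. It gives the time, the measured TCP pose, the force, the opening and the grip force at its end, in the units of the state.
- get_obs(): the state, without advancing time (a new reading comes with each control period).
- capture(name): name is "scene" or "side" or "wrist"; returns a dict with "image" (480x640x3 uint8, red, green, blue), "mtx" (3x3 intrinsics, pixels), "pose" (4x4, takes a point from camera to world coordinates). Camera axes: x right, y up, looking along -z (the intrinsics and any distortion apply to the point x, -y, -z); pixel columns grow to the right and rows downward; lengths in mm; the calibration is good to about 2 mm. A picture is of the moment at which its call begins. There is no depth.
- close_job(): hands the job in; it is judged then, once.
The state is a dict: "time": time; "joint_positions": joint angles; "dq": joint speeds; "tau": joint torques, N m; "tool_pos": TCP position; "tcp_rot": TCP orientation; "contact_force": force on the tool from outside, world axes, zero at the start; "moment": the same for the moment, N m; "grip_width": finger opening in mm; "finger_force": force on a finger pad.
Only numpy, scipy, OpenCV 4.12 (cv2) and the standard library are available. Lean on these libraries where they do the work, as an engineer would, in place of code of your own. Each camera call takes 0.05 s, during which the arm holds its last target. There are 200 camera calls.

## Working session

There is one attempt and no reset: what is moved stays moved. The work goes in short steps, Python scripts to look and compute and a shell command to move; the robot and the scene stay as the last step left them, time stands still between calls to the robot, and variables do not carry over. Pictures are saved under pics/ and viewed, at most 10 in all, crops included, and the job is handed in when it is done.

```bash
ls; mkdir -p pics; python3 - <<'E'
from plant import *
import cv2
o=get_obs();print(o, finger_overhang() if callable(finger_overhang) else finger_overhang)
for n in("scene","side"):
    c=capture(n);cv2.imwrite(f"pics/{n}0.png",c["image"][:,:,::-1]);print(n,c["mtx"],c["pose"],[k for k in c])
E
```

```text
pics
{'time': 0.0, 'joint_positions': array([-1.47305387e+00,  3.42736857e-01,  1.52501006e+00, -1.52300826e-08,
        1.27539554e+00, -1.46001854e-01]), 'dq': array([ 1.52073215e-04, -7.97376813e-04, -4.85395617e-04,  1.38491205e-03,
        2.37594355e-03, -3.88349986e-07]), 'tau': array([-1.04150106e-04, -4.31242418e+01, -2.44215882e+01,  7.18101813e-02,
        5.59618778e-02, -1.05017259e-04]), 'tool_pos': array([ 126.68495593, -509.08774921,  237.04004082]), 'tcp_rot': array([-3.14005933e+00, -2.25457049e-04,  2.43744141e-01]), 'contact_force': array([-0.57468038,  0.31921553,  0.71859666]), 'moment': array([ 0.04639551,  0.01524923, -0.00233559]), 'finger_force': 0.0, 'grip_width': 91.87616992579015} 11.0
scene [[580.06879672   0.         327.45998142]
 [  0.         580.06879672 234.1590453 ]
 [  0.           0.           1.        ]] [[-8.55419199e-01  4.06739310e-01 -3.20657336e-01  1.59830323e+02]
 [-5.17902373e-01 -6.64638835e-01  5.38546517e-01  3.82088201e+02]
 [ 5.92672062e-03  6.26752226e-01  7.79196074e-01  9.86479383e+02]
 [ 0.00000000e+00  0.00000000e+00  0.00000000e+00  1.00000000e+00]] ['image', 'mtx', 'pose']
side [[500.03784141   0.         322.66849347]
 [  0.         500.03784141 245.25682089]
 [  0.           0.           1.        ]] [[-8.52349616e-01  3.04934877e-01 -4.24870396e-01  1.49057202e+02]
 [-5.22540832e-01 -5.29576220e-01  6.68206635e-01  3.99525579e+02]
 [-2.12417499e-02  7.91557798e-01  6.10725012e-01  6.91448236e+02]
 [ 0.00000000e+00  0.00000000e+00  0.00000000e+00  1.00000000e+00]] ['image', 'mtx', 'pose']
```

View pics/scene0.png

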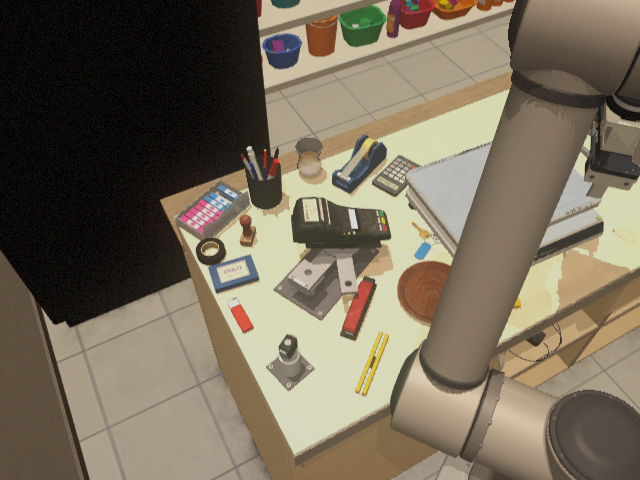

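View pics/side0.png

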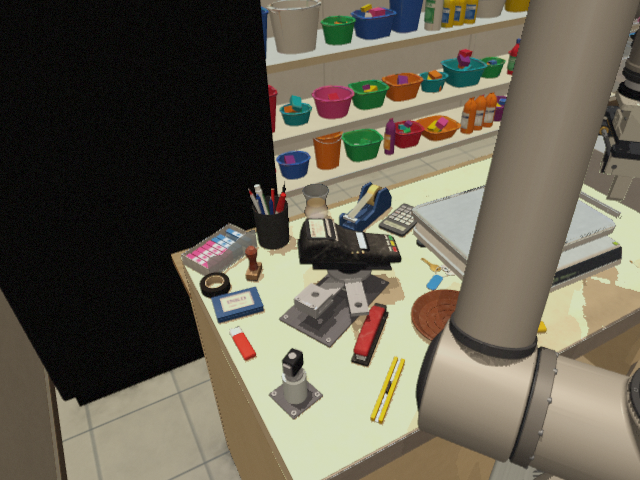

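```bash
python3 - <<'E'
import cv2
i=cv2.imread("pics/scene0.png")[190:390,235:435]
cv2.imwrite("pics/c1.png",cv2.resize(i,(600,600),interpolation=cv2.INTER_CUBIC))
E
```

```text
(no output)
```

View pics/c1.png

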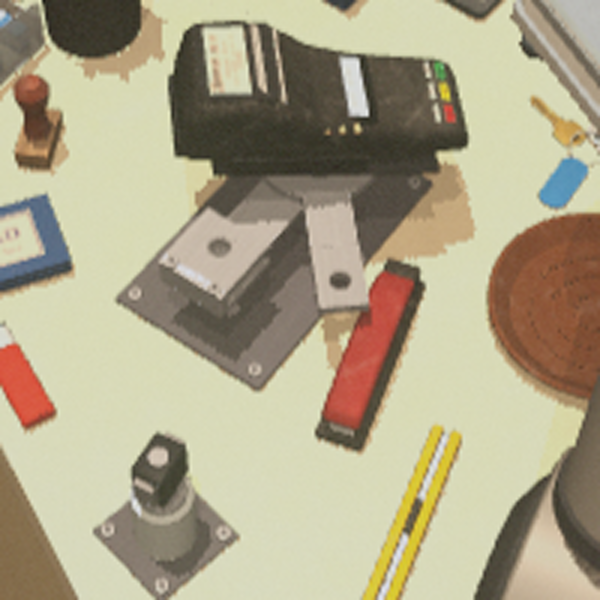

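```bash
cat > h.py <<'E'
import numpy as np, cv2
C={}
def cam(n):
    if n=="scene": 
        K=np.array([[580.0688,0,327.46],[0,580.0688,234.159],[0,0,1]])
        P=np.array([[-8.55419199e-01,4.06739310e-01,-3.20657336e-01,159.830323],[-5.17902373e-01,-6.64638835e-01,5.38546517e-01,382.088201],[5.92672062e-03,6.26752226e-01,7.79196074e-01,986.479383]])
    else:
        K=np.array([[500.0378,0,322.668],[0,500.0378,245.257],[0,0,1]])
        P=np.array([[-8.52349616e-01,3.04934877e-01,-4.24870396e-01,149.057202],[-5.22540832e-01,-5.29576220e-01,6.68206635e-01,399.525579],[-2.12417499e-02,7.91557798e-01,6.10725012e-01,691.448236]])
    return K,P
def onplane(uv,z,K,P):
    d=P[:3,:3]@(np.diag([1,-1,-1])@np.linalg.solve(K,[uv[0],uv[1],1]))
    p=P[:3,3]; return p+d*(z-p[2])/d[2]
def proj(X,K,P):
    c=np.diag([1,-1,-1])@(P[:3,:3].T@(np.asarray(X,float)-P[:3,3])); q=K@c; return q[:2]/q[2]
E
python3 - <<'E'
from h import *
K,P=cam("scene")
f=lambda x,y,z:onplane((x/3+235,y/3+190),z,K,P).round(1)
L,B,R=[f(*q,6) for q in((118,298),(258,388),(432,180))]
print(L,B,R,np.linalg.norm(L-B),np.linalg.norm(R-B))
print("screws",[f(*q,6) for q in((134,294),(255,370),(415,182))])
u=(L+B)/2-0;d=(R-B)/np.linalg.norm(R-B);print("dir pivot side",d,np.arctan2(-d[1],-d[0]))
print("hole fork",[f(220,247,z) for z in(59,69,79)],"tongue",[f(340,280,z) for z in(52,62,72)])
print("holder",[f(*q,3) for q in((94,530),(160,598),(240,536))], "screws",[f(*q,3) for q in((107,528),(161,584),(224,533))])
print("pin top",f(158,458,99), f(158,458,104))
print("term", [f(*q,70) for q in((213,168),(435,168))])
E
```

```text
[ 580.7 -117.8    6. ] [ 464.2 -107.6    6. ] [ 447.6 -315.8    6. ] 116.94567114690486 208.86071914077095
screws [array([ 573.4, -126. ,    6. ]), array([ 472.9, -118.1,    6. ]), array([ 457. , -307.9,    6. ])]
dir pivot side [-0.0794788  -0.99683656  0.        ] 1.4912336084582207
hole fork [array([ 523.9, -157.8,   59. ]), array([ 519.9, -152. ,   69. ]), array([ 516. , -146.2,   79. ])] tongue [array([ 446.6, -180.4,   52. ]), array([ 443.6, -174.3,   62. ]), array([ 440.5, -168.3,   72. ])]
holder [array([498.5,  28.2,   3. ]), array([439.7,  43.8,   3. ]), array([420.1, -15. ,   3. ])] screws [array([492.5,  22.9,   3. ]), array([444.1,  36.1,   3. ]), array([429.5, -11.6,   3. ])]
pin top [459.9   7.4  99. ] [458.2   9.5 104. ]
term [array([ 557.8, -203.1,   70. ]), array([ 431.8, -280.1,   70. ])]
```

```bash
python3 -m inch '[0,0,0,0.049,-0.0064,0,1,0,0,0,0.049,-0.0064,0,1,0,0,0,0.049,-0.0064,0,1,0,0,0,0.049,-0.0064,0,1,0,0,0,0.049,-0.0064,0,1,0,0,0,0.049,-0.0064,0,1,0,0,0,0.049,-0.0064,0,1,0,0,0,0.049,-0.0064,0,1,0,0,0,0.049,-0.0064,0,1,0,0,0,0.049,-0.0064,0,1]'; python3 -m inch '[0,0,-0.07,0,0,0,1,0,0,-0.07,0,0,0,1,0,0,-0.07,0,0,0,1,0,0,-0.06,0,0,0,1,0,0,0,0,0,0,1]'
python3 - <<'E'
from plant import *
import cv2
from h import *
a=capture("scene")["image"];w=capture("wrist")
cv2.imwrite("pics/m1.png",np.hstack([cv2.resize(a[100:400,170:490],(400,375)),cv2.resize(w["image"],(400,375))])[:,:,::-1])
np.savez("w1.npz",K=w["mtx"],P=w["pose"]);print(w["mtx"],w["pose"])
K,P=cam("scene")
for n,q in dict(stamp=(247,240),disp_l=(335,187),disp_r=(378,158),calc=(397,172),pile=(410,185),pile2=(447,240)).items(): print(n,onplane(q,0,K,P).round())
E
```

```text
time: 0.93
tool_pos: [496.4, -363.9, 237.3]
tcp_rot: [-3.141, 0.001, 0.244]
contact_force: [-0.3, 0.1, 0.5]
grip_width: 29.8
finger_force: 0.0
time: 1.35
tool_pos: [494.8, -364.8, 237.1]
tcp_rot: [-3.14, 0.0, 0.652]
contact_force: [0.9, 1.1, -0.6]
grip_width: 0.7
finger_force: 0.0
[[330.96827485   0.         321.00979402]
 [  0.         330.96827485 239.94056638]
 [  0.           0.           1.        ]] [[ 6.02908039e-01  7.64749982e-01  2.27286960e-01  5.56723806e+02]
 [-7.97810320e-01  5.78197888e-01  1.70838801e-01 -3.18495053e+02]
 [-7.67869866e-04 -2.84331969e-01  9.58725582e-01  3.83482036e+02]
 [ 0.00000000e+00  0.00000000e+00  0.00000000e+00  1.00000000e+00]]
stamp [ 706. -195.   -0.]
disp_l [ 624. -430.   -0.]
disp_r [ 584. -568.    0.]
calc [ 523. -550.   -0.]
pile [ 477. -527.    0.]
pile2 [ 336. -421.    0.]
```

View pics/m1.png

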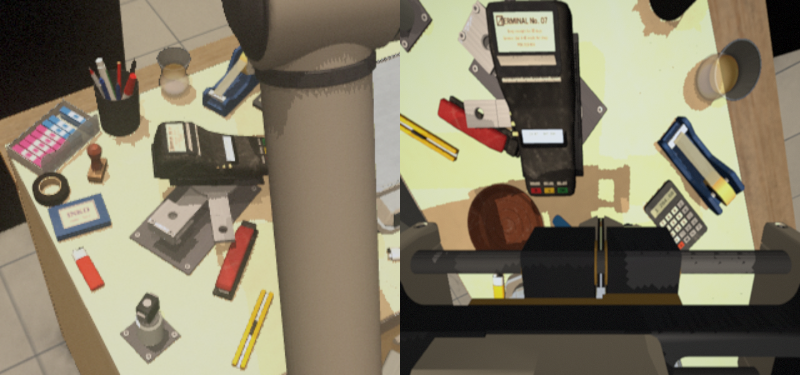

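```bash
python3 - <<'E'
from h import *
d=np.load("w1.npz");K,P=d["K"],d["P"]
for q in((176,185),(132,185),(174,130),(120,130)):
    print([onplane((q[0]/.625,q[1]/.78125),z,K,P).round(1) for z in (100,117)])
f=np.array([519.5,-152.5]);p=np.array([510.8,-262])
print("tcp proj",proj([494.8,-364.8,226],K,P))
E
```

```text
[array([ 470.7, -339.2,  100. ]), array([ 475.8, -338. ,  117. ])]
[array([ 432.8, -289.2,  100. ]), array([ 440.3, -291. ,  117. ])]
[array([ 519.3, -301.8,  100. ]), array([ 521.5, -302.8,  117. ])]
[array([ 475.6, -244. ,  100. ]), array([ 480.5, -248.4,  117. ])]
tcp proj [320.49149066 296.1057647 ]
```

```bash
python3 -m inch '[0,0,0,0.01,0,0.03,1,0,0,0,0,0,0.045,1,0,0,0,0,0,0.045,1,0,0,0,0,0,0.03,1,0,0,0,0,0,0.015,1,0,0,0,0,0,0,1,0,0,0,0,0,0,1]'; python3 -m inch '[0,0,0,0,-0.004,0,1,0,0,0,0,-0.004,0,1,0,0,0,0,-0.004,0,1]';python3 -m inch '[0,0,0,0,-0.003,0,1,0,0,0,0,-0.003,0,1,0,0,0,0,-0.003,0,1]'
```

```text
time: 2.03
tool_pos: [501.0, -360.4, 105.4]
tcp_rot: [-3.141, 0.0, 0.647]
contact_force: [-0.4, -0.1, 1.0]
grip_width: 0.4
finger_force: 0.0
time: 2.28
tool_pos: [495.6, -352.9, 107.1]
tcp_rot: [3.139, -0.0, 0.648]
contact_force: [-0.1, 0.8, 0.1]
grip_width: 0.4
finger_force: 0.0
time: 2.53
tool_pos: [491.0, -346.8, 106.2]
tcp_rot: [3.141, -0.0, 0.649]
contact_force: [-0.1, -0.0, 0.2]
grip_width: 0.8
finger_force: 0.0
```

```bash
python3 -m inch '[0,0,0,0,-0.003,0,1,0,0,0,0,-0.003,0,1,0,0,0,0,-0.003,0,1,0,0,0,0,0,0,1]'; python3 -m inch '[0,0,0.0333,-0.0037,-0.0042,0,1,0,0,0.0333,-0.0037,-0.0042,0,1,0,0,0.0333,-0.0037,-0.0042,0,1,0,0,0.0333,-0.0037,-0.0042,0,1,0,0,0.0333,-0.0037,-0.0042,0,1]'
```

```text
time: 2.87
tool_pos: [487.0, -342.8, 106.1]
tcp_rot: [3.137, 0.001, 0.649]
contact_force: [1.2, -7.3, -2.5]
grip_width: 0.5
finger_force: 2.6
time: 3.28
tool_pos: [466.3, -335.6, 106.3]
tcp_rot: [3.138, -0.002, 0.396]
contact_force: [2.8, -2.9, 0.8]
grip_width: 0.5
finger_force: 1.9
```

```bash
python3 -m inch '[0,0,0.0333,-0.0031,-0.0042,0,1,0,0,0.0333,-0.0031,-0.0042,0,1,0,0,0.0333,-0.0031,-0.0042,0,1,0,0,0.0333,-0.0031,-0.0042,0,1,0,0,0.0333,-0.0031,-0.0042,0,1,0,0,0.0333,-0.0031,-0.0042,0,1,0,0,0,0,0,0,1]'; python3 -m inch '[0,0,0.02,-0.0018,-0.0025,0,1,0,0,0.02,-0.0018,-0.0025,0,1,0,0,0.02,-0.0018,-0.0025,0,1]'
```

```text
time: 3.87
tool_pos: [446.0, -319.8, 106.3]
tcp_rot: [3.139, -0.002, 0.097]
contact_force: [1.8, -3.3, 0.1]
grip_width: 0.5
finger_force: 1.2
time: 4.12
tool_pos: [441.7, -314.8, 106.3]
tcp_rot: [3.139, -0.002, 0.009]
contact_force: [2.6, -3.8, 1.0]
grip_width: 0.4
finger_force: 1.9
```

Small steps to the stop.

```bash
python3 -m inch '[0,0,0.0133,-0.0012,-0.0017,0,1,0,0,0.0133,-0.0012,-0.0017,0,1,0,0,0.0133,-0.0012,-0.0017,0,1,0,0,0,0,0,0,1]'; python3 -m inch '[0,0,0.0133,-0.001,-0.0017,0,1,0,0,0,0,0,0,1]'; python3 -m inch '[0,0,0.01,-0.0006,-0.0013,0,1,0,0,0,0,0,0,1]'
```

```text
time: 4.45
tool_pos: [438.1, -309.7, 106.0]
tcp_rot: [3.141, -0.0, -0.051]
contact_force: [0.8, -3.7, 2.8]
grip_width: 0.1
finger_force: 2.0
time: 4.62
tool_pos: [437.1, -308.2, 105.9]
tcp_rot: [3.141, 0.0, -0.071]
contact_force: [0.7, -4.4, 4.7]
grip_width: 0.3
finger_force: 2.4
time: 4.78
tool_pos: [436.6, -307.2, 105.8]
tcp_rot: [3.141, 0.001, -0.086]
contact_force: [-0.8, -5.1, 5.0]
grip_width: 0.3
finger_force: 2.6
```

```bash
python3 -m inch '[0,0,0,0,-0.0013,0,1,0,0,0,0,0,0,1]'; python3 -m inch '[0,0,0,0,-0.0013,0,1,0,0,0,0,0,0,1]'; python3 -m inch '[0,0,0,0,-0.0013,0,1,0,0,0,0,0,0,1,0,0,0,0,0,0,1]'
python3 - <<'E'
from plant import *
import cv2
a=capture("scene")["image"]
cv2.imwrite("pics/s2.png",cv2.resize(a[190:330,235:415],(720,560),interpolation=2)[:,:,::-1])
E
```

```text
time: 4.95
tool_pos: [436.3, -306.2, 105.8]
tcp_rot: [3.141, 0.001, -0.085]
contact_force: [-3.3, -5.6, 5.0]
grip_width: 0.6
finger_force: 3.2
time: 5.12
tool_pos: [436.1, -305.3, 105.7]
tcp_rot: [3.141, 0.002, -0.085]
contact_force: [-3.2, -6.5, 5.3]
grip_width: 0.8
finger_force: 3.7
time: 5.37
tool_pos: [436.1, -305.2, 105.8]
tcp_rot: [3.139, 0.002, -0.085]
contact_force: [-5.2, -10.1, 3.6]
grip_width: 0.5
finger_force: 5.3
```

View pics/s2.png

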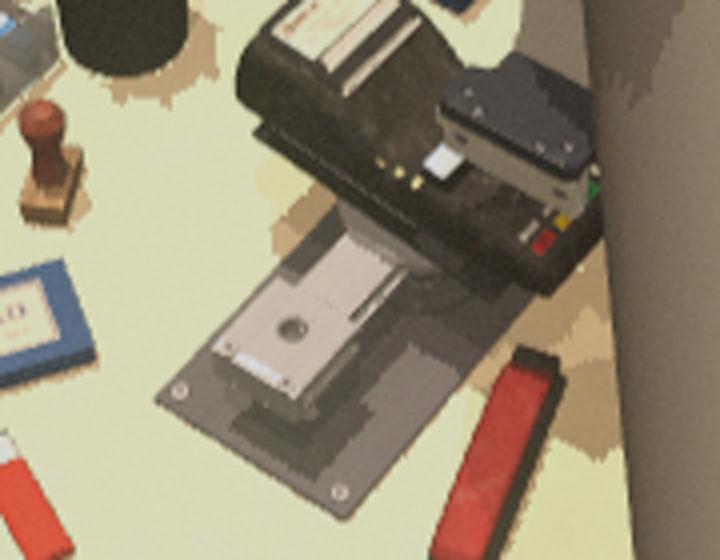

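```bash
python3 -m inch '[0,0,0,0,0.008,0,1,0,0,0,0,0.015,0,1,0,0,0,0,0.015,0,1,0,0,0,0,0,-0.04,1,0,0,0,0,0,-0.045,1,0,0,0,0,0,-0.045,1,0,0,0,0,0,-0.033,1,0,0,0,0,0,0,1]'; python3 -m inch '[0,0,0,0,-0.0475,0,-1,0,0,0,0,-0.0475,0,-1,0,0,0,0,-0.0475,0,-1,0,0,0,0,-0.0475,0,-1,0,0,0,0,-0.0475,0,-1,0,0,0,0,-0.0475,0,-1,0,0,0,0,-0.0475,0,-1,0,0,0,0,-0.0475,0,-1,0,0,0,-0.004,-0.0475,0,-1,0,0,0,0,0,0,-1]'
python3 - <<'E'
from plant import *
import cv2, numpy as np
w=capture("wrist"); a=w["image"]
np.savez("w2.npz",K=w["mtx"],P=w["pose"]);cv2.imwrite("pics/w2raw.png",a[:,:,::-1])
cv2.imwrite("pics/w2.png",cv2.resize(a[80:330,200:450],(600,600),interpolation=2)[:,:,::-1])
E
```

```text
time: 6.08
tool_pos: [436.3, -336.5, 241.8]
tcp_rot: [3.136, -0.008, -0.086]
contact_force: [0.4, -0.7, 0.1]
grip_width: 0.2
finger_force: 0.0
time: 6.92
tool_pos: [459.9, 12.1, 235.4]
tcp_rot: [-3.139, 0.002, -0.08]
contact_force: [-0.7, 0.8, 0.4]
grip_width: 62.4
finger_force: 0.0
```

View pics/w2.png

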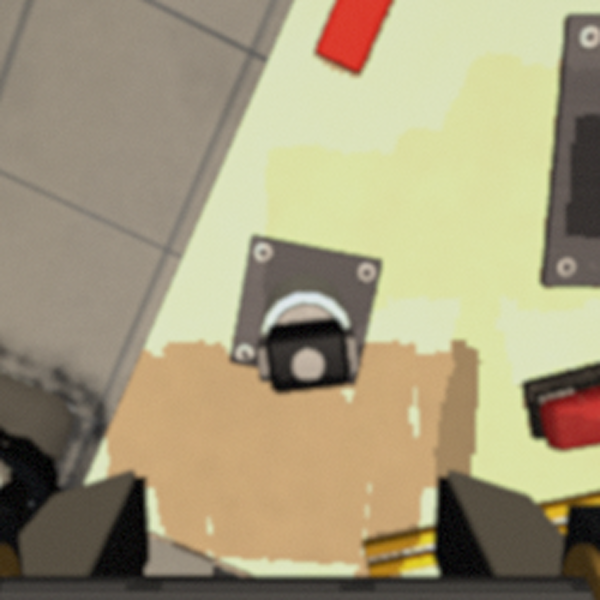

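```bash
python3 - <<'E'
from h import *
d=np.load("w2.npz");K,P=d["K"],d["P"]
f=lambda x,y,z:onplane((x/2.4+200,y/2.4+80),z,K,P)
print("disc",f(308,364,99)); a,b=f(276,391,99),f(352,381,99);print("edge",a,b,np.linalg.norm(a-b),"dir",np.arctan2((a-b)[1],(a-b)[0]))
a,b=f(266,362,91),f(353,358,91);print("btn",(a+b)/2,np.linalg.norm(a-b),np.arctan2((a-b)[1],(a-b)[0]))
for q in((262,252),(366,272),(244,353)):print("screw",f(*q,3))
for q in((590,37),(566,267)):print("stand screw",f(*q,6))
E
```

```text
disc [460.38983909   6.2845157   99.        ]
edge [450.94711274  18.92684474  99.        ] [452.58692075  -9.49558688  99.        ] 28.46969598756957 dir 1.6284265898827974
btn [459.72804265   5.63594268  91.        ] 32.94127181412427 1.5391120285072193
screw [490.7861158  24.1713697   3.       ]
screw [477.38409443 -24.44558176   3.        ]
screw [442.29754154  37.45326308   3.        ]
stand screw [ 572.60643566 -126.95151067    6.        ]
stand screw [ 472.71545114 -118.43144445    6.        ]
```

```bash
python3 -m inch '[0,0,-0.08,0,0,0,-1,0,0,0,0.0003,0.0075,0.03,-1,0,0,0,0,0,0.045,-1,0,0,0,0,0,0.045,-1,0,0,0,0,0,0.03,-1,0,0,0,0,0,0.03,-1,0,0,0,0,0,0.019,-1,0,0,0,0,0,0,-1,0,0,0,0,0,0,-1]'
```

```text
time: 7.72
tool_pos: [460.6, -0.3, 76.2]
tcp_rot: [-3.141, 0.003, 0.033]
contact_force: [-0.2, -0.2, 0.3]
grip_width: 91.9
finger_force: 0.0
```

```bash
python3 -m inch '[0,0,0,-0.0005,-0.008,0,-1,0,0,0,0,0,0,-1]'; python3 -m inch '[0,0,0,0,0,0,1,0,0,0,0,0,0,1,0,0,0,0,0,0,1,0,0,0,0,0,0,1,0,0,0,0,0,0,1,0,0,0,0,0,0,1,0,0,0,0,0,0,1,0,0,0,0,0,0,1,0,0,0,0,0,0,1,0,0,0,0,0,0,1]'
```

```text
time: 7.88
tool_pos: [461.1, 7.4, 77.9]
tcp_rot: [3.141, -0.002, 0.034]
contact_force: [-1.2, -0.6, -0.3]
grip_width: 91.8
finger_force: 0.0
time: 8.72
tool_pos: [460.5, 7.1, 77.0]
tcp_rot: [3.141, -0.0, 0.035]
contact_force: [-2.0, -2.4, 13.1]
grip_width: 30.1
finger_force: 29.8
```

```bash
python3 -m inch '[0,0,0,0,0,-0.005,1,0,0,0,0,0,-0.01,1,0,0,0,0,0,-0.02,1,0,0,0,0,0,-0.03,1,0,0,0,0,0,-0.03,1,0,0,0,0,0,-0.03,1,0,0,0,0,0,-0.02,1,0,0,0,0,0,-0.01,1,0,0,0,0,0,0,1,0,0,0,0,0,0,1]'
```

```text
time: 9.55
tool_pos: [460.1, 7.3, 200.7]
tcp_rot: [3.142, 0.0, 0.035]
contact_force: [-0.2, -0.2, -1.9]
grip_width: 29.7
finger_force: 30.0
```

```bash
python3 -m inch '[0,0,0,-0.006,0.03,0,1,0,0,0,-0.005,0.045,0,1,0,0,0,0,0.045,0,1,0,0,0,0,0.045,0,1,0,0,0,0,0.03,0,1,0,0,0,0,0,0,1,0,0,0,0,0,0,1,0,0,0,0,0,0,1]'
python3 - <<'E'
from plant import *
import cv2, numpy as np
w=capture("wrist"); a=w["image"]
np.savez("w3.npz",K=w["mtx"],P=w["pose"])
cv2.imwrite("pics/w3.png",cv2.resize(a[60:360,160:480],(800,750*1),interpolation=2)[:600,:,::-1])
E
```

```text
time: 10.22
tool_pos: [456.3, -148.3, 199.7]
tcp_rot: [-3.14, 0.002, 0.034]
contact_force: [-0.5, 0.6, -2.4]
grip_width: 29.6
finger_force: 30.0
```

View pics/w3.png

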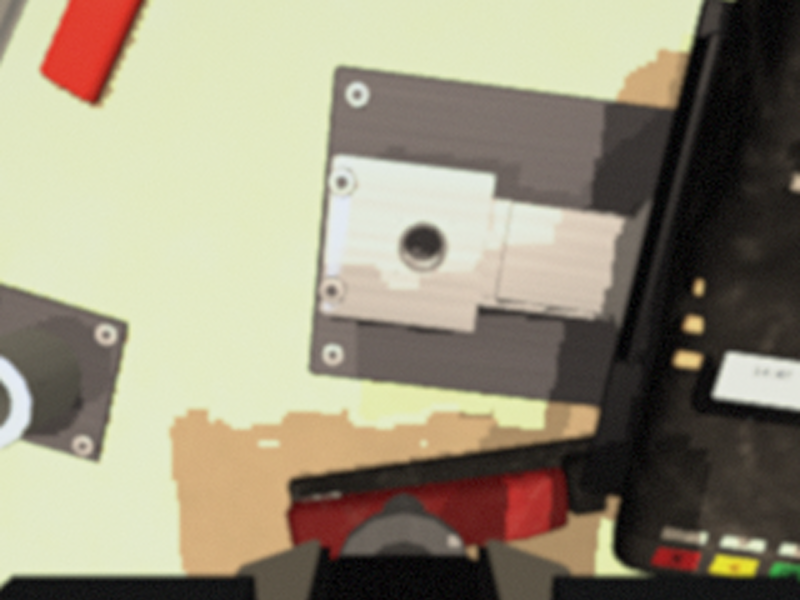

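```bash
python3 - <<'E'
from h import *
d=np.load("w3.npz");K,P=d["K"],d["P"]
f=lambda x,y,z:onplane((x/2.5+160,y/2.5+60),z,K,P).round(1)
S=cam("scene")
for z in(59,64,69,74,79):print(z,f(422,246,z),onplane((308.1,272.2),z,*S).round(1))
print("screws",f(357,94,6),f(332,354,6),"corner",f(337,67,6),f(310,373,6))
# fork plate corners (top) 50x50
for z in(64,69,74):
    a,b,c=f(333,156,z),f(496,174,z),f(474,331,z);print(z,np.linalg.norm(a-b),np.linalg.norm(b-c),a,b,c)
E
```

```text
59 [ 520.2 -152.2   59. ] [ 524.4 -157.9   59. ]
64 [ 520.5 -152.1   64. ] [ 522.5 -155.    64. ]
69 [ 520.7 -152.    69. ] [ 520.5 -152.    69. ]
74 [ 521.  -151.9   74. ] [ 518.5 -149.1   74. ]
79 [ 521.2 -151.8   79. ] [ 516.6 -146.2   79. ]
screws [ 572.9 -126.5    6. ] [ 472.9 -118.     6. ] corner [ 582.1 -118.8    6. ] [ 464.6 -108.9    6. ]
64 52.82972648045794 51.0648607165436 [ 547.6 -122.4   64. ] [ 543.9 -175.1   64. ] [ 493. -171.   64.]
69 51.931974736187335 50.16781836994714 [ 547.4 -122.8   69. ] [ 543.7 -174.6   69. ] [ 493.7 -170.5   69. ]
74 51.02714963624756 49.26266334659548 [ 547.1 -123.2   74. ] [ 543.5 -174.1   74. ] [ 494.4 -170.1   74. ]
```

```bash
python3 -m inch '[0,0,-0.081,0,0,0,1,0,0,-0.081,0,0,0,1,0,0,-0.081,0,0,0,1,0,0,-0.081,0,0,0,1,0,0,-0.081,0,0,0,1,0,0,-0.081,0,0,0,1,0,0,-0.081,0,0,0,1,0,0,-0.081,0,0,0,1,0,0,-0.081,0,0,0,1,0,0,-0.081,0,0,0,1]'; python3 -m inch '[0,0,-0.081,0,0,0,1,0,0,-0.08,0,0,0,1,0,0,0,0.0019,0.02,0,1,0,0,0,0,0.03,0,1,0,0,0,0,0.02,0,1,0,0,0,0,0.01,0,1,0,0,0,0,0,0,1,0,0,0,0,0,0,1,0,0,0,0,0,0,1]'
```

```text
time: 11.1
tool_pos: [456.9, -147.5, 200.6]
tcp_rot: [-3.141, -0.0, 1.258]
contact_force: [-0.7, -0.3, -1.9]
grip_width: 30.0
finger_force: 30.0
time: 11.85
tool_pos: [519.9, -151.9, 200.6]
tcp_rot: [-3.14, -0.0, 1.492]
contact_force: [-0.6, 0.6, -1.7]
grip_width: 30.1
finger_force: 30.0
```

```bash
python3 -m inch '[0,0,0,0,0.0008,0.03,1,0,0,0,0,0,0.02,1,0,0,0,0,0,0.01,1,0,0,0,0,0,0.003,1,0,0,0,0,0,0,1,0,0,0,0,0,0,1]'
python3 - <<'E'
from plant import *
import cv2, numpy as np
w=capture("wrist")["image"]; a=capture("scene")["image"]
cv2.imwrite("pics/m4.png",np.hstack([cv2.resize(w[100:400,200:440],(400,500),interpolation=2),cv2.resize(a[215:305,270:342],(400,500),interpolation=2)])[:,:,::-1])
E
```

```text
time: 12.35
tool_pos: [521.9, -152.9, 151.4]
tcp_rot: [3.14, 0.001, 1.491]
contact_force: [-0.2, 0.6, -0.9]
grip_width: 30.0
finger_force: 30.0
```

View pics/m4.png

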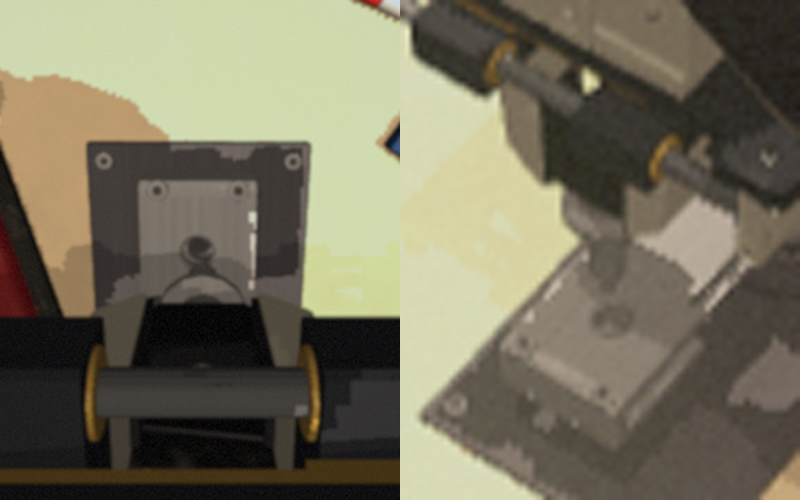

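```bash
for i in 1 2 3; do python3 -m inch '[0,0,0,0,0,0,1]' | sed -n 2,4p; done
```

```text
tool_pos: [522.0, -152.9, 151.4]
tcp_rot: [3.14, 0.001, 1.491]
contact_force: [0.1, -0.4, -1.8]
tool_pos: [521.8, -152.8, 151.1]
tcp_rot: [3.141, 0.0, 1.491]
contact_force: [0.1, -0.1, -1.1]
tool_pos: [521.7, -152.7, 150.9]
tcp_rot: [3.141, 0.0, 1.491]
contact_force: [0.7, -0.2, -1.9]
```

```bash
python3 -m inch '[0,0,0,0.001,-0.0015,0.005,1,0,0,0,0,0,0.005,1,0,0,0,0,0,0.004,1,0,0,0,0,0,0,1]';  python3 -m inch '[0,0,0,0,0,0.0025,1,0,0,0,0,0,0.0025,1,0,0,0,0,0,0.0025,1,0,0,0,0,0,0,1]'; python3 -m inch '[0,0,0,0,0,0.0025,1,0,0,0,0,0,0.0025,1,0,0,0,0,0,0,1]'
```

```text
time: 13.03
tool_pos: [519.9, -151.5, 138.3]
tcp_rot: [-3.14, -0.001, 1.491]
contact_force: [-0.2, -0.6, -2.0]
grip_width: 30.5
finger_force: 30.0
time: 13.37
tool_pos: [520.2, -151.7, 132.8]
tcp_rot: [-3.141, -0.0, 1.491]
contact_force: [0.6, 0.2, -1.5]
grip_width: 29.5
finger_force: 30.0
time: 13.62
tool_pos: [520.3, -151.7, 128.9]
tcp_rot: [-3.141, -0.0, 1.491]
contact_force: [-0.0, -0.0, -2.2]
grip_width: 30.1
finger_force: 30.0
```

```bash
python3 -m inch '[0,0,0,0,0,0.0025,1,0,0,0,0,0,0.0025,1,0,0,0,0,0,0,1]'; python3 -m inch '[0,0,0,0,0,0.002,1,0,0,0,0,0,0.002,1,0,0,0,0,0,0,1]'; python3 -m inch '[0,0,0,0,0,0.002,1,0,0,0,0,0,0,1]'
```

```text
time: 13.87
tool_pos: [520.2, -151.7, 124.9]
tcp_rot: [-3.141, -0.0, 1.491]
contact_force: [0.1, 0.4, -2.2]
grip_width: 30.0
finger_force: 30.0
time: 14.12
tool_pos: [520.3, -151.7, 121.8]
tcp_rot: [-3.141, -0.0, 1.491]
contact_force: [-0.1, -0.3, -1.1]
grip_width: 30.0
finger_force: 30.0
time: 14.28
tool_pos: [520.4, -151.7, 120.3]
tcp_rot: [-3.141, 0.0, 1.491]
contact_force: [0.2, 0.1, -1.4]
grip_width: 29.8
finger_force: 30.0
```

```bash
for i in 1 2 3 4 5; do python3 -m inch '[0,0,0,0,0,0.002,1,0,0,0,0,0,0,1]'| sed -n 2,4p; done
```

```text
tool_pos: [520.7, -151.8, 118.9]
tcp_rot: [3.141, 0.0, 1.491]
contact_force: [1.1, 0.7, -1.5]
tool_pos: [520.8, -151.8, 117.5]
tcp_rot: [3.141, 0.0, 1.491]
contact_force: [0.9, 0.6, -0.2]
tool_pos: [520.7, -151.8, 115.7]
tcp_rot: [3.141, 0.0, 1.491]
contact_force: [1.1, 0.1, -1.0]
tool_pos: [520.7, -151.8, 114.0]
tcp_rot: [3.141, 0.0, 1.491]
contact_force: [1.5, 0.7, -0.3]
tool_pos: [520.6, -151.8, 112.3]
tcp_rot: [3.141, 0.0, 1.491]
contact_force: [2.4, 0.7, -1.3]
```

```bash
for i in 1 2 3 4 5 6 7 8; do python3 -m inch '[0,0,0,0,0,0.002,1,0,0,0,0,0,0,1]'| sed -n '2p;4p'; done
```

```text
tool_pos: [520.6, -151.8, 110.7]
contact_force: [2.0, 1.1, -1.4]
tool_pos: [520.5, -151.8, 109.0]
contact_force: [1.6, 0.2, -1.9]
tool_pos: [520.4, -151.8, 107.5]
contact_force: [1.7, 0.0, -1.6]
tool_pos: [520.4, -151.8, 105.8]
contact_force: [2.4, 1.0, -2.1]
tool_pos: [520.4, -151.7, 104.2]
contact_force: [2.3, 0.7, -1.6]
tool_pos: [520.3, -151.8, 102.6]
contact_force: [2.4, 0.1, -1.7]
tool_pos: [520.3, -151.7, 101.0]
contact_force: [1.0, 0.0, -1.9]
tool_pos: [520.3, -151.8, 99.4]
contact_force: [2.4, -0.7, -1.3]
```

```bash
for i in 1 2 3 4 5 6; do python3 -m inch '[0,0,0,0,0,0.0015,1,0,0,0,0,0,0,1]'| sed -n '2p;4p'; done
```

```text
tool_pos: [520.3, -151.8, 98.3]
contact_force: [1.3, 0.7, -1.4]
tool_pos: [520.4, -151.7, 97.1]
contact_force: [1.0, -0.3, -0.8]
tool_pos: [520.4, -151.8, 95.9]
contact_force: [1.9, 1.2, -1.7]
tool_pos: [520.4, -151.8, 94.7]
contact_force: [2.4, 0.2, -2.1]
tool_pos: [520.4, -151.7, 93.5]
contact_force: [1.6, -0.7, -2.1]
tool_pos: [520.4, -151.7, 92.3]
contact_force: [1.8, -0.3, -1.1]
```

```bash
for i in 1 2 3 4; do python3 -m inch '[0,0,0,0,0,0.0012,1,0,0,0,0,0,0,1]'| sed -n '2p;4p'; done
```

```text
tool_pos: [520.4, -151.8, 92.0]
contact_force: [-0.3, 1.1, 4.2]
tool_pos: [520.5, -151.8, 92.0]
contact_force: [-3.3, 1.7, 11.9]
tool_pos: [520.5, -151.8, 91.9]
contact_force: [-5.2, 3.0, 19.3]
tool_pos: [520.5, -151.8, 91.8]
contact_force: [-7.6, 3.4, 26.0]
```

```bash
python3 -m inch '[0,0,0,0,0,-0.003,1,0,0,0,0,0,0,1,0,0,0,0,0,0,1]'; python3 -m inch '[0,0,0,0,0,0,-1,0,0,0,0,0,0,-1,0,0,0,0,0,0,-1,0,0,0,0,0,0,-1,0,0,0,0,0,0,-1,0,0,0,0,0,0,-1,0,0,0,0,0,0,-1,0,0,0,0,0,0,-1,0,0,0,0,0,0,-1,0,0,0,0,0,0,-1]'
```

```text
time: 18.37
tool_pos: [520.5, -151.8, 92.0]
tcp_rot: [3.141, 0.0, 1.491]
contact_force: [-2.0, 1.3, 11.7]
grip_width: 29.8
finger_force: 30.0
time: 19.2
tool_pos: [520.4, -151.8, 91.0]
tcp_rot: [-3.142, 0.0, 1.491]
contact_force: [0.3, -0.2, -0.2]
grip_width: 90.0
finger_force: 0.0
```

```bash
python3 -m inch '[0,0,0,0,0,-0.01,-1,0,0,0,0,0,-0.02,-1,0,0,0,0,0,-0.04,-1,0,0,0,0,0,-0.04,-1,0,0,0,0,0,-0.04,-1,0,0,0,-0.04,0,-0.02,-1,0,0,0,-0.04,0,0,-1,0,0,0,0,0,0,-1,0,0,0,0,0,0,-1]'
python3 - <<'E'
from plant import *
import cv2, numpy as np
w=capture("wrist")["image"]; a=capture("side")["image"]
cv2.imwrite("pics/m5.png",np.hstack([cv2.resize(w[60:360,200:440],(400,500),interpolation=2),cv2.resize(a[240:350,265:353],(400,500),interpolation=2)])[:,:,::-1])
E
```

```text
time: 19.95
tool_pos: [515.0, -216.8, 227.7]
tcp_rot: [3.141, 0.0, 1.488]
contact_force: [0.2, 0.2, -0.7]
grip_width: 91.8
finger_force: 0.0
```

View pics/m5.png

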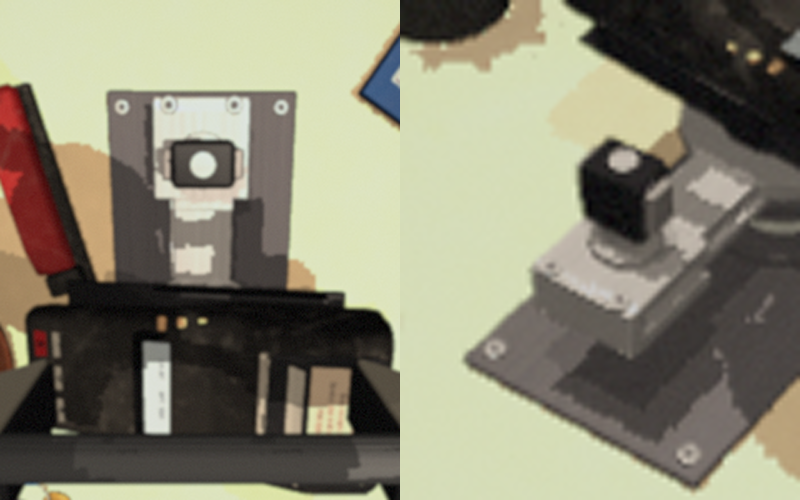

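The picture shows the pin upright, with its shoulder flat on the fork and both grey buttons out. The terminal is in line and the gripper is clear of everything.

```bash
python3 -c "
from plant import *
print(close_job())"
```

```text
the job is handed in; nothing more can be done
None
```

I swung the terminal back to its stop, slid the pin down until its shoulder sat on the fork, and handed the job in at about 20 s; no verdict was returned. Both buttons sprang out on release; the balls were not visible. The seating push read about 27 N, above the advised 10 N but under the 40 N limit.

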